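# Set up the measuring station to its height gauge

## Task

Set up the measuring station: stack spacer plates one squarely on another at the centre of the black pad until the top of the stack is level with the top of the steel height gauge standing there, and then lay the closed glass dish flat on the middle of the stack. Also move every probe from the white soaking block into the narrow holder, standing grip up, in any order. Plates that are not needed stay lying flat on the bench, and the beaker and the wash bottle must not be knocked over; the gauge stays standing on the pad.

Things in the scene. Friction and masses are not known exactly. Their poses are not given: they have to be found in the camera images.
- pad: thin black rubber pad fixed to the bench, 100 (x) x 190 (y) x 3 mm; origin at the centre of its underside, z up. The stack belongs at its centre, with the plates' long sides along the pad's y; the gauge stands on the pad beyond one end of the stack, about 70 mm from the pad's centre along its y.
- dish: closed flat glass dish with its lid, one solid disc 50 mm across and 18 mm high, either face may be up; origin at the centre of the disc, z along its axis.
- block: white soaking block fixed to the bench, 145 (x) x 46 (y) x 45 mm, with a row along x of four round wells 18 mm wide, at x = -51, -17, 17 and 51 mm, 35 mm deep (floor 10 mm above the bench); origin at the centre of its underside. The probes start upright in its wells.
- holder: narrow aluminium holder fixed to the bench, 105 (x) x 30 (y) x 60 mm high, open at the top, with four square cells 20 mm wide in a row along x, their centres at x = -37.5, -12.5, 12.5 and 37.5 mm, walls 5 mm, cell floor 5 mm above the bench; each cell has room for one probe, which leans a little in it; a dark base sheet 125 x 52 x 3 mm lies under it. Origin at the centre of its underside.
- beaker: small empty glass beaker, 60 mm across, 75 mm high, loose; origin at the centre of its underside. A bystander.
- stopper: black rubber stopper, 24 to 32 mm across, 26 mm high, loose; origin at the centre of its underside. A bystander.
- weight: brass weight with a knob, 26 mm across, 36 mm high, loose; origin at the centre of its underside. A bystander.
- wash_bottle: white plastic wash bottle with a cap, 64 mm across, 140 mm high, loose; origin at the centre of its underside. A bystander.
- gauge_low_top (a point): centre of the top of the 45 mm steel height gauge: an upright pin 20 mm across on a round foot 40 mm across and 14 mm high, standing loose on the pad, 0.3 kg. Its flat top is the mark, 45 mm above the pad's top. Only one of the two gauges is present in a run (the other reads None).
- gauge_high_top (a point): centre of the top of the 60 mm steel height gauge: an upright pin 20 mm across on a round foot 40 mm across and 14 mm high, standing loose on the pad, 0.3 kg. Its flat top is the mark, 60 mm above the pad's top. Only one of the two gauges is present in a run (the other reads None).
- plate0: grey plastic spacer plate, 46 (x) x 70 (y) x 15 mm (z), loose, about 70 g, all alike; origin at the centre of the plate (7.5 mm above what it lies on), either face may be up. May be absent (None).
- plate1: grey plastic spacer plate, 46 (x) x 70 (y) x 15 mm (z), loose, about 70 g, all alike; origin at the centre of the plate (7.5 mm above what it lies on), either face may be up. May be absent (None).
- plate2: grey plastic spacer plate, 46 (x) x 70 (y) x 15 mm (z), loose, about 70 g, all alike; origin at the centre of the plate (7.5 mm above what it lies on), either face may be up. May be absent (None).
- plate3: grey plastic spacer plate, 46 (x) x 70 (y) x 15 mm (z), loose, about 70 g, all alike; origin at the centre of the plate (7.5 mm above what it lies on), either face may be up. May be absent (None).
- plate4: grey plastic spacer plate, 46 (x) x 70 (y) x 15 mm (z), loose, about 70 g, all alike; origin at the centre of the plate (7.5 mm above what it lies on), either face may be up. May be absent (None).
- plate5: grey plastic spacer plate, 46 (x) x 70 (y) x 15 mm (z), loose, about 70 g, all alike; origin at the centre of the plate (7.5 mm above what it lies on), either face may be up. May be absent (None).
- probe0: measuring probe: a straight round rod 12 mm across and 120 mm long, glass below and black grip above (top 42 mm), about 30 g; origin at the centre of its foot, z along the rod towards the grip. May be absent (None).
- probe1: measuring probe: a straight round rod 12 mm across and 120 mm long, glass below and black grip above (top 42 mm), about 30 g; origin at the centre of its foot, z along the rod towards the grip. May be absent (None).
- probe2: measuring probe: a straight round rod 12 mm across and 120 mm long, glass below and black grip above (top 42 mm), about 30 g; origin at the centre of its foot, z along the rod towards the grip. May be absent (None).
- probe3: measuring probe: a straight round rod 12 mm across and 120 mm long, glass below and black grip above (top 42 mm), about 30 g; origin at the centre of its foot, z along the rod towards the grip. May be absent (None).

How it is judged:
On the way, in this order (a step that is already met when the one before it is completed fails the run):
1. the top plate of a stack at the pad's centre is level with the gauge's top, and let go (((z of plate0 in the frame of gauge_low_top between -0.0125 and -0.0025 m and z of plate0 in the frame of gauge_high_top between -0.0125 and -0.0025 m and horizontal distance between plate0 and pad below 0.015 m and angle between the z axis of plate0 and the z axis of pad, either way round below 0.1 rad and contact force between the fingers and plate0 below 0.1 N) or (z of plate1 in the frame of gauge_low_top between -0.0125 and -0.0025 m and z of plate1 in the frame of gauge_high_top between -0.0125 and -0.0025 m and horizontal distance between plate1 and pad below 0.015 m and angle between the z axis of plate1 and the z axis of pad, either way round below 0.1 rad and contact force between the fingers and plate1 below 0.1 N) or (z of plate2 in the frame of gauge_low_top between -0.0125 and -0.0025 m and z of plate2 in the frame of gauge_high_top between -0.0125 and -0.0025 m and horizontal distance between plate2 and pad below 0.015 m and angle between the z axis of plate2 and the z axis of pad, either way round below 0.1 rad and contact force between the fingers and plate2 below 0.1 N) or (z of plate3 in the frame of gauge_low_top between -0.0125 and -0.0025 m and z of plate3 in the frame of gauge_high_top between -0.0125 and -0.0025 m and horizontal distance between plate3 and pad below 0.015 m and angle between the z axis of plate3 and the z axis of pad, either way round below 0.1 rad and contact force between the fingers and plate3 below 0.1 N) or (z of plate4 in the frame of gauge_low_top between -0.0125 and -0.0025 m and z of plate4 in the frame of gauge_high_top between -0.0125 and -0.0025 m and horizontal distance between plate4 and pad below 0.015 m and angle between the z axis of plate4 and the z axis of pad, either way round below 0.1 rad and contact force between the fingers and plate4 below 0.1 N) or (z of plate5 in the frame of gauge_low_top between -0.0125 and -0.0025 m and z of plate5 in the frame of gauge_high_top between -0.0125 and -0.0025 m and horizontal distance between plate5 and pad below 0.015 m and angle between the z axis of plate5 and the z axis of pad, either way round below 0.1 rad and contact force between the fingers and plate5 below 0.1 N))), for 0.2 s.
2. the dish lies flat on the stack, its underside level with the gauge's top, and let go (z of dish in the frame of gauge_low_top between 0.004 and 0.014 m and z of dish in the frame of gauge_high_top between 0.004 and 0.014 m and horizontal distance between dish and pad below 0.018 m and angle between the z axis of dish and the z axis of pad, either way round below 0.1 rad and contact force between the fingers and dish below 0.1 N and linear speed of dish below 0.02 m/s), for 0.2 s.
At the end, for the whole second after the job is handed in: Gauge upright on the pad; stack top and dish underside within 5 mm of the gauge's top; stack within 15 mm and the flat dish within 18 mm of the pad's centre; other plates flat on the bench; every probe foot down in the holder, foot under 20 mm above the bench, leaning under 0.3 rad; all at rest (all of step 2 and angle between each of gauge_low_top, gauge_high_top's own z axis and vertical below 0.1 rad and horizontal distance between each of gauge_low_top, gauge_high_top and pad below 0.12 m and (horizontal distance between plate0 and pad below 0.015 m or height (world z) of plate0 below 0.016 m) and (horizontal distance between plate1 and pad below 0.015 m or height (world z) of plate1 below 0.016 m) and (horizontal distance between plate2 and pad below 0.015 m or height (world z) of plate2 below 0.016 m) and (horizontal distance between plate3 and pad below 0.015 m or height (world z) of plate3 below 0.016 m) and (horizontal distance between plate4 and pad below 0.015 m or height (world z) of plate4 below 0.016 m) and (horizontal distance between plate5 and pad below 0.015 m or height (world z) of plate5 below 0.016 m) and ((z of plate0 in the frame of gauge_low_top between -0.0125 and -0.0025 m and z of plate0 in the frame of gauge_high_top between -0.0125 and -0.0025 m and horizontal distance between plate0 and pad below 0.015 m and angle between the z axis of plate0 and the z axis of pad, either way round below 0.1 rad and contact force between the fingers and plate0 below 0.1 N) or (z of plate1 in the frame of gauge_low_top between -0.0125 and -0.0025 m and z of plate1 in the frame of gauge_high_top between -0.0125 and -0.0025 m and horizontal distance between plate1 and pad below 0.015 m and angle between the z axis of plate1 and the z axis of pad, either way round below 0.1 rad and contact force between the fingers and plate1 below 0.1 N) or (z of plate2 in the frame of gauge_low_top between -0.0125 and -0.0025 m and z of plate2 in the frame of gauge_high_top between -0.0125 and -0.0025 m and horizontal distance between plate2 and pad below 0.015 m and angle between the z axis of plate2 and the z axis of pad, either way round below 0.1 rad and contact force between the fingers and plate2 below 0.1 N) or (z of plate3 in the frame of gauge_low_top between -0.0125 and -0.0025 m and z of plate3 in the frame of gauge_high_top between -0.0125 and -0.0025 m and horizontal distance between plate3 and pad below 0.015 m and angle between the z axis of plate3 and the z axis of pad, either way round below 0.1 rad and contact force between the fingers and plate3 below 0.1 N) or (z of plate4 in the frame of gauge_low_top between -0.0125 and -0.0025 m and z of plate4 in the frame of gauge_high_top between -0.0125 and -0.0025 m and horizontal distance between plate4 and pad below 0.015 m and angle between the z axis of plate4 and the z axis of pad, either way round below 0.1 rad and contact force between the fingers and plate4 below 0.1 N) or (z of plate5 in the frame of gauge_low_top between -0.0125 and -0.0025 m and z of plate5 in the frame of gauge_high_top between -0.0125 and -0.0025 m and horizontal distance between plate5 and pad below 0.015 m and angle between the z axis of plate5 and the z axis of pad, either way round below 0.1 rad and contact force between the fingers and plate5 below 0.1 N)) and x of probe0 in the frame of holder between -0.054 and 0.054 m and y of probe0 in the frame of holder between -0.015 and 0.015 m and z of each of probe0, probe1, probe2, probe3 in the frame of holder below 0.02 m and angle between each of probe0, probe1, probe2, probe3's own z axis and vertical below 0.3 rad and linear speed of each of probe0, probe1, probe2, probe3 below 0.02 m/s and x of probe1 in the frame of holder between -0.054 and 0.054 m and y of probe1 in the frame of holder between -0.015 and 0.015 m and x of probe2 in the frame of holder between -0.054 and 0.054 m and y of probe2 in the frame of holder between -0.015 and 0.015 m and x of probe3 in the frame of holder between -0.054 and 0.054 m and y of probe3 in the frame of holder between -0.015 and 0.015 m); the robot touches nothing.
It fails at once if the beaker is knocked over (angle between beaker's own z axis and vertical above 0.6 rad).
It fails at once if the wash bottle is knocked over (angle between wash_bottle's own z axis and vertical above 0.6 rad).
Of gauge_low, gauge_high only 1 to 1 are there at a start; the rules pass over those that are not, and their reading is None.
Of plate0, plate1, plate2, plate3, plate4, plate5 only 4 to 6 are there at a start; the rules pass over those that are not, and their reading is None.
Of probe0, probe1, probe2, probe3 only 3 to 4 are there at a start; the rules pass over those that are not, and their reading is None.
At some moment in a run one of plate0, plate1, plate2, plate3, plate4, plate5, dish may be knocked a few centimetres aside while the robot is not near it.
It also fails if it takes over 210 s, if anything falls off the work surface, if the arm or the gripper's body presses on something with over 40 N, if the wrist force passes 120 N, or if a joint passes its speed limit or range.

## Robot

A 6-joint arm with a two-finger parallel gripper is mounted at the origin on the work surface. World frame = base frame: x ahead of the robot, y to its left, z up, the work surface at z = 0. Lengths are in m, angles in rad, forces in N, time in s.
With the tool pointing down it reaches from about 0.375 to 0.975 m from the base axis. Payload 3.8 kg.
Tool frame: the origin (TCP) lies midway between the tips of the shut fingers; the grasp point (between the pads) lies 19 mm behind it; z points along the fingers, y is the line along which they close (so a half turn about z gives the same grasp; the last joint's range is limited). The gripper opens to 85 mm and grips with 20 to 120 N. Pads are 22 mm wide; open, the fingers measure 114 mm over their backs; the gripper's body (76 mm by 85 mm) begins 54 mm behind the grasp point. The pads swing forward as they close: fully open they stand 13 mm farther back than shut.
Start: joints at [-1.217, 0.264, 1.604, -0, 1.274, -0.037], TCP at [0.257, -0.624, 0.231] pointing down, gripper open.
Joint ranges: [-2.63, 2.63], [-0.94, 2.18], [0.31, 2.57], [-1.31, 4.45], [0, 2.66], [-2.55, 2.55]. Speed limits (rad/s): [2.57, 2.57, 3.14, 3.14, 3.14, 3.14].

## Interface

Orientations are given as a rotation vector (axis times angle).
In Python, from workcell import arm gives the robot as it stands. Calls block until the motion is done:
- arm.movep(position, orientation): joint-space move of the TCP to a pose.
- arm.move_l(position, rotation=None, v=0.15): straight line of the TCP; rotation=None keeps the orientation; v is the mean speed in m/s.
- arm.goto_joints(angles): joint-space move.
- arm.move_gripper(opening): opening from 0.0 (shut) to 1.0 (fully open); the grip force is fixed at half the most; returns when the fingers have stopped.
- arm.dwell(seconds).
- arm.solve_ik(position, orientation): joint angles nearest the present ones, or None.
- arm.capture(name): name is "side" or "top" or "wrist"; returns the picture (384x512x3 uint8, blue, green, red); there is no depth.
- arm.camera_info(name): a dict with "fx", "fy", "cx", "cy" (pixels), "eye" and "orientation" of the camera in the world; the wrist camera has in their place "mount" (4x4, takes a point from camera to tool coordinates, whose origin is the TCP and whose axes are the flange's). Camera axes: x right, y up, looking along -z (the intrinsics and any distortion apply to the point x, -y, -z); pixel columns grow to the right and rows downward; lengths in m; the calibration is good to about 2 mm. A picture is of the moment at which its call begins: read the wrist's pose just before it. camera_info takes no time and is no camera call.
A pose or a line that the arm cannot do raises arm.IKError and nothing moves.
- arm.finish_job(): hands the job in; it is judged then, once.
Readings, each from a call of its own:
- arm.read_time(): time.
- arm.read_joint_positions(): joint angles.
- arm.read_dq(): joint speeds.
- arm.read_joint_efforts(): joint torques, N m.
- arm.read_ee_pos(): TCP position.
- arm.read_tcp_rot(): TCP orientation.
- arm.read_wrist_force(): force on the tool from outside, world axes, zero at the start.
- arm.read_torque(): the same for the moment, N m.
- arm.read_opening(): opening from 0.0 (shut) to 1.0 (fully open).
- arm.read_grip_force(): force on a finger pad.
Only numpy, scipy, OpenCV 4.12 (cv2) and the standard library are available. Lean on these libraries where they do the work, as an engineer would, in place of code of your own. Each camera call takes 0.05 s, during which the arm holds its last target. There are 200 camera calls.

## Working session

There is one attempt and no reset: what is moved stays moved. The work goes in short steps, each a Python script; the robot and the scene stay as the last script left them, time stands still between calls to the robot, and variables do not carry over. Pictures are saved under pics/ and viewed, at most 14 in all, crops included, and the job is handed in when it is done.

```bash
ls; mkdir -p pics; python3 - <<'E'
from workcell import arm
import cv2
for n in ("top","side","wrist"):
    im=arm.capture(n); cv2.imwrite(f"pics/{n}0.png",im)
    print(n,arm.camera_info(n))
t=cv2.imread("pics/top0.png"); cv2.imwrite("pics/top0b.png",cv2.resize(t,(800,600),interpolation=cv2.INTER_CUBIC))
print(arm.read_time(),arm.read_tcp_rot(),arm.read_opening())
E
```

```text
pics
workcell.py
top {'fx': 403.22408308970677, 'fy': 403.22408308970677, 'cx': 257.0480762995462, 'cy': 187.0690266017136, 'eye': array([ 4.63220315e-01, -6.89461004e-04,  1.37660766e+00]), 'orientation': array([ 0.0466389 , -0.02167227, -1.58602329])}
side {'fx': 477.7789480689589, 'fy': 477.7789480689589, 'cx': 263.15244859703654, 'cy': 193.91706688465234, 'eye': array([0.22803425, 0.82471067, 1.02673769]), 'orientation': array([ 0.18082798, -1.00138985, -2.61886128])}
wrist {'fx': 335.10986182474875, 'fy': 335.10986182474875, 'cx': 254.2344395619254, 'cy': 191.14039471179385, 'mount': array([[-1.74266207e-03,  9.60607768e-01,  2.77902284e-01,
         7.05438036e-02],
       [ 9.99998482e-01,  1.67191783e-03,  4.91547461e-04,
        -1.01911666e-03],
       [ 7.55452536e-06,  2.77902718e-01, -9.60609223e-01,
        -1.42791034e-01],
       [ 0.00000000e+00,  0.00000000e+00,  0.00000000e+00,
         1.00000000e+00]])}
0.15 [-3.08005018e+00 -6.09639484e-01  4.51488475e-04] 0.9983580051500646
```

View pics/top0b.png

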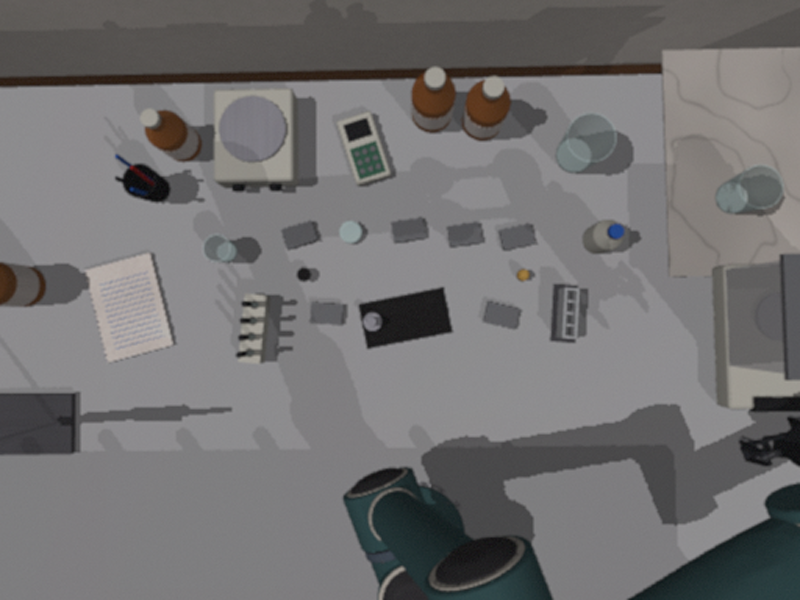

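View pics/side0.png

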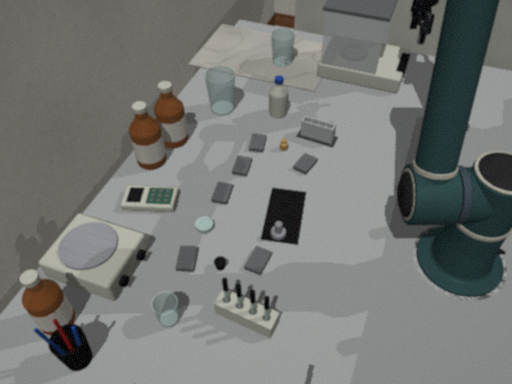

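```bash
cat > h.py <<'E'
from workcell import arm
import numpy as np, cv2, json
from scipy.spatial.transform import Rotation as Rot
def down(psi):  # tool down, tool x at yaw psi in world
    return (Rot.from_euler('z',psi)*Rot.from_euler('x',np.pi)).as_rotvec()
FL=np.diag([1.,-1,-1])
def cam(name):
    """returns K, Rwc (cv cam->world), eye; call just before capture"""
    c=arm.camera_info(name); K=np.array([[c['fx'],0,c['cx']],[0,c['fy'],c['cy']],[0,0,1]])
    if name=='wrist':
        R=Rot.from_rotvec(arm.read_tcp_rot()).as_matrix(); p=np.array(arm.read_ee_pos()); M=c['mount']
        return K,R@M[:3,:3]@FL,p+R@M[:3,3]
    return K,Rot.from_rotvec(c['orientation']).as_matrix()@FL,np.array(c['eye'])
def snap(name,tag):
    C=cam(name); im=arm.capture(name); cv2.imwrite(f'pics/{tag}.png',im)
    np.savez(f'pics/{tag}.npz',K=C[0],R=C[1],e=C[2]); return im,C
def load(tag):
    d=np.load(f'pics/{tag}.npz'); return cv2.imread(f'pics/{tag}.png'),(d['K'],d['R'],d['e'])
def ray(C,uv):
    d=C[1]@np.linalg.inv(C[0])@np.array([uv[0],uv[1],1.]); return d/np.linalg.norm(d)
def onplane(C,uv,z):
    d=ray(C,uv); return C[2]+d*(z-C[2][2])/d[2]
def tri(obs):
    A=np.zeros((3,3));b=np.zeros(3)
    for C,uv in obs:
        d=ray(C,uv);P=np.eye(3)-np.outer(d,d);A+=P;b+=P@C[2]
    X=np.linalg.solve(A,b); return X
def proj(C,X):
    q=C[0]@(C[1].T@(np.asarray(X)-C[2])); return q[:2]/q[2]
def ortho(im,C,z,x0,x1,y0,y1,s=1000):
    """orthophoto at plane z: up=+x, left=+y, s px/m"""
    w,h=int((y1-y0)*s),int((x1-x0)*s)
    src=np.float32([proj(C,[x,y,z]) for x,y in((x1,y1),(x1,y0),(x0,y0),(x0,y1))])
    H=cv2.getPerspectiveTransform(src,np.float32([[0,0],[w,0],[w,h],[0,h]]))
    return cv2.warpPerspective(im,H,(w,h))
E
python3 - <<'E'
from h import *
arm.move_l([0.257,-0.624,0.33])
for i,(x,y) in enumerate([(0.50,-0.17),(0.50,0.20),(0.60,0.20),(0.60,-0.17)]):
    arm.movep([x,y,0.30],down(0)); im,C=snap('wrist',f'w{i}')
    print(arm.read_ee_pos())
print(arm.read_time())
im,C=load('w1');a=ortho(im,C,0.015,.33,.68,-.02,.45); im,C=load('w0');b=ortho(im,C,0.015,.33,.68,-.36,.02)
cv2.imwrite('pics/oA.png',cv2.resize(a,None,fx=1.6,fy=1.6)); cv2.imwrite('pics/oB.png',cv2.resize(b,None,fx=1.6,fy=1.6)); print(a.shape,b.shape)
E
```

```text
[ 0.50002027 -0.17081321  0.30004594]
[0.50044369 0.1988696  0.30001524]
[0.60002641 0.1989097  0.29946892]
[ 0.60029662 -0.1685942   0.30010366]
6.275
(350, 470, 3) (350, 380, 3)
```

View pics/oA.png

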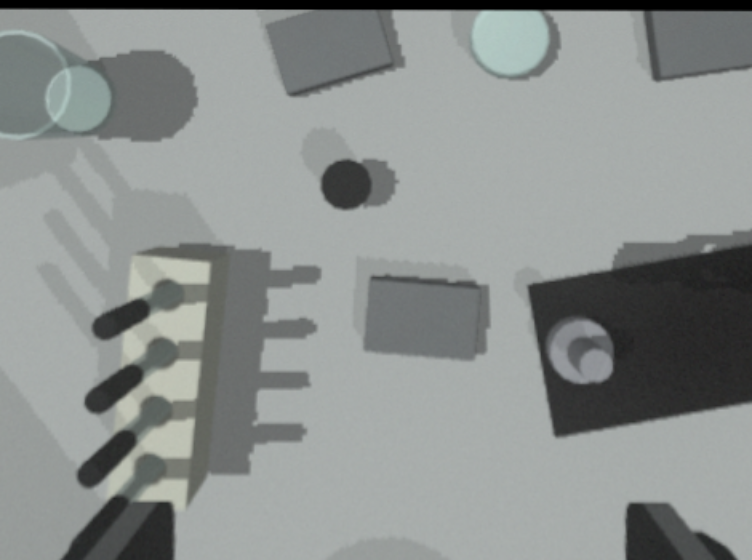

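View pics/oB.png

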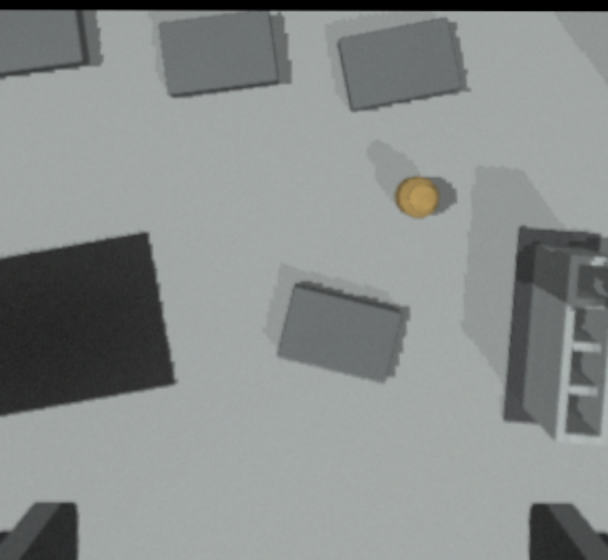

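```bash
cat > det.py <<'E'
from h import *
def plates(im,C,z=0.015,box=(.33,.75,-.40,.45),lo=80,hi=112,verbose=0):
    x0,x1,y0,y1=box; s=2000
    o=cv2.medianBlur(ortho(im,C,z,x0,x1,y0,y1,s),9).astype(int); g=o.mean(2); sat=o.max(2)-o.min(2)
    m=((g>lo)&(g<hi)&(sat<14)).astype(np.uint8); m=cv2.morphologyEx(m,cv2.MORPH_OPEN,np.ones((15,15)))
    out=[]
    for c in cv2.findContours(m,cv2.RETR_EXTERNAL,cv2.CHAIN_APPROX_NONE)[0]:
        a=cv2.contourArea(c)/s/s*1e6
        if a<800: continue
        (u,v),(w,h),ang=cv2.minAreaRect(c)
        bp=cv2.boxPoints(((u,v),(w,h),ang)); e=[bp[1]-bp[0],bp[2]-bp[1]]; L=max(e,key=np.linalg.norm)
        yaw=np.arctan2(-L[0],-L[1]) # direction of long side in world: (-dv, -du)
        yaw=np.arctan2(-L[0],-L[1])%np.pi
        out.append([x1-v/s,y1-u/s,yaw,min(w,h)/s*1e3,max(w,h)/s*1e3,a])
    return np.array(out)
E
python3 - <<'E'
from det import *
im,C=load('w1'); o=ortho(im,C,.015,.33,.68,-.02,.45)
for n,(u,v) in dict(plate=(420,320),side=(660,76),shadow=(235,440),sh2=(485,330),bg=(450,450),plate2=(330,60)).items():
    print(n,o[int(v/1.6)-2:int(v/1.6)+3,int(u/1.6)-2:int(u/1.6)+3].reshape(-1,3).mean(0).round())
np.set_printoptions(suppress=True,precision=4)
for i in range(4):
    print(i);print(plates(*load(f'w{i}')))
E
```

```text
plate [116. 116. 112.]
side [89. 89. 86.]
shadow [110. 110. 108.]
sh2 [130. 131. 128.]
bg [171. 173. 168.]
plate2 [119. 119. 114.]
0
[[   0.4739   -0.1949    1.3385   47.7729   72.8078 2744.75  ]
 [   0.4578   -0.3187    3.0609   21.386    84.2653 1652.375 ]
 [   0.5153   -0.3797    0.1498   47.3597   49.9623 1621.625 ]
 [   0.6425   -0.2505    0.       38.       48.     1207.    ]]
1
[[   0.4547    0.2965    0.0496   78.4176  149.3869 5941.625 ]
 [   0.5162   -0.077     1.5708   81.5     113.     5140.625 ]
 [   0.6208    0.3595    1.5708   54.5      60.     2631.5   ]
 [   0.6433   -0.0905    0.1371   20.3419   46.3372  838.375 ]
 [   0.6555   -0.0025    1.5708   36.       53.     1180.25  ]]
2
[[   0.465     0.2957    0.2179  103.4385  148.0046 6533.625 ]
 [   0.6185    0.039     1.5708   28.       54.     1203.125 ]
 [   0.6242    0.3598    1.5708   53.5      61.5    2623.5   ]
 [   0.6238   -0.0454    1.0282   82.1861  198.85   9155.25  ]]
3
[[   0.4807    0.169     3.0509   34.9015   43.8193 1260.25  ]
 [   0.52     -0.3465    1.5708   23.       56.     1006.625 ]
 [   0.6168   -0.345     1.5191   30.3474   83.5521 1596.625 ]]
```

```bash
python3 - <<'E'
from det import *
np.set_printoptions(suppress=True,precision=4)
for i in range(4):
    p=plates(*load(f'w{i}'),lo=100,hi=124); p=p[(p[:,5]>2600)&(p[:,5]<3700)] 
    print(i);print(p)
# view crop for probes+gauge: two raw views side by side
v=[cv2.resize(load(t)[0][150:384,20:300],None,fx=1.42,fy=1.42*1.0) for t in('w1','w2')]
cv2.imwrite('pics/v1.png',np.vstack([np.hstack(v),np.hstack([cv2.resize(load(t)[0][130:330,232:512],None,fx=1.42,fy=1.42) for t in('w0','w3')])])[:600]); 
E
```

```text
0
[[   0.4705   -0.1939    1.3277   44.1428   75.1903 3164.375 ]
 [   0.6402   -0.2311    1.7721   47.4705   75.7249 3318.25  ]
 [   0.6497   -0.1202    1.6851   47.4509   79.1445 3250.125 ]]
1
[[   0.4805    0.1833    1.4877   44.2632   75.9451 3200.    ]
 [   0.6208    0.3588    1.5708   55.5      60.5    2649.25  ]
 [   0.6549    0.2411    1.8438   46.8578   77.4223 3041.375 ]]
2
[[   0.4805    0.184     1.4877   43.9311   75.6129 3132.375 ]
 [   0.6238    0.3571    1.492    56.0099   58.6727 2609.125 ]
 [   0.654     0.2406    1.8609   46.8741   77.5943 3409.25  ]]
3
[[   0.4712   -0.1931    1.3397   44.2332   75.4971 3141.5   ]
 [   0.6419   -0.231     1.77     46.4037   75.415  3342.75  ]
 [   0.6487   -0.1197    1.7051   46.0678   77.2439 3121.25  ]
 [   0.6595    0.0062    1.7107   46.9381   68.1931 3049.375 ]]
```

View pics/v1.png

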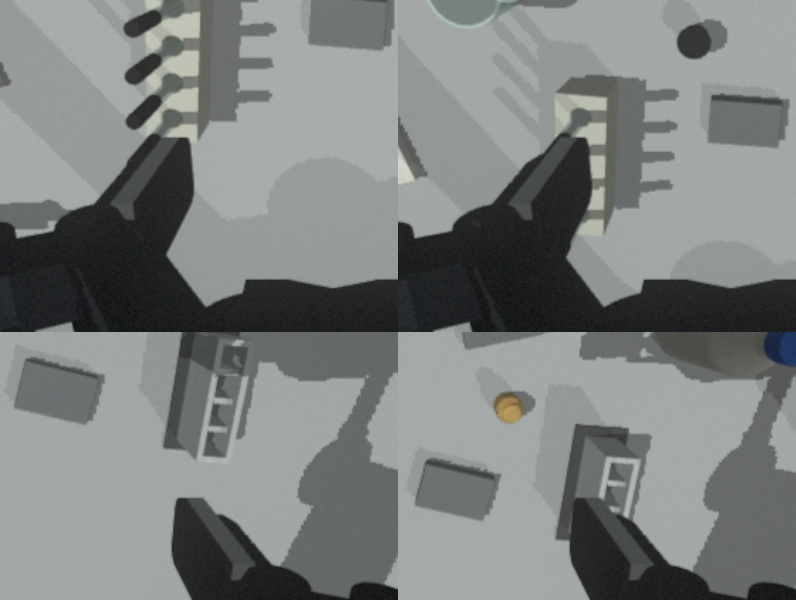

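The pictures show six single plates, four probes standing in the block at the left, the gauge on the pad's left (+y) end, and the holder at the right. Next I'll take closer pairs of the pad, block and holder.

```bash
python3 - <<'E'
from h import *
for t,x,y,z in [('h0',.50,-.36,.27),('h1',.42,-.31,.27),('p0',.52,-.03,.27),('p1',.52,.07,.27),('b0',.50,.30,.30),('b1',.46,.40,.30)]:
    arm.movep([x,y,z],down(0)); snap('wrist',t)
print(arm.read_time())
T=[]
def crop(t,pts,w,h):
    im,C=load(t); uv=np.array([proj(C,p) for p in pts]).mean(0); u,v=[int(a) for a in uv]
    u0=min(max(u-w//2,0),512-w); v0=min(max(v-h//2,0),384-h); print(t,'crop origin',u0,v0)
    return cv2.resize(im[v0:v0+h,u0:u0+w],None,fx=2.5,fy=2.5,interpolation=cv2.INTER_CUBIC)
c=[crop(t,p,160,120) for t,p in (('h0',[[.475,-.355,.05]]),('h1',[[.475,-.355,.05]]),('b0',[[.455,.35,.08]]),('b1',[[.455,.35,.08]]))]
cv2.imwrite('pics/v2.png',np.vstack([np.hstack(c[:2]),np.hstack(c[2:])]))
c=[cv2.resize(load(t)[0],None,fx=.78,fy=.78*2) for t in('p0','p1')]
c=[crop(t,[[.47,.02,.02]],300,230) for t in('p0','p1')]
cv2.imwrite('pics/v3.png',cv2.resize(np.vstack(c),(0,0),fx=.52,fy=.52))
E
```

```text
10.975
h0 crop origin 171 123
h1 crop origin 218 50
b0 crop origin 129 140
b1 crop origin 219 105
p0 crop origin 63 81
p1 crop origin 145 81
```

View pics/v2.png

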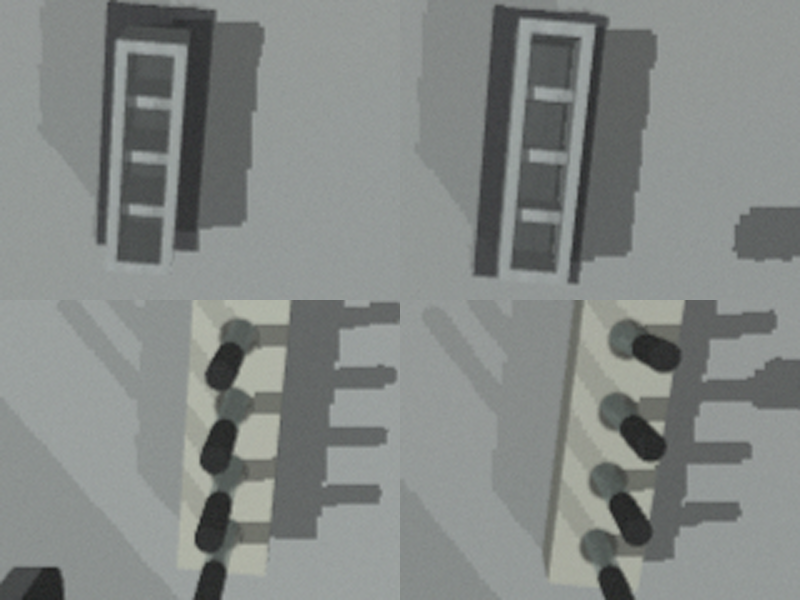

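View pics/v3.png

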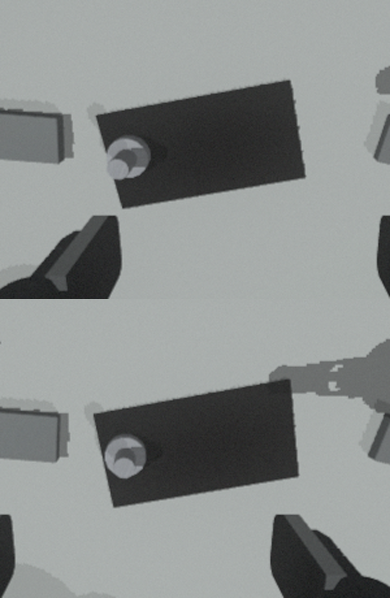

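```bash
python3 - <<'E'
from h import *
np.set_printoptions(suppress=True,precision=4)
def T(a,oa,b,ob,s,P):
    Ca,Cb=load(a)[1],load(b)[1]; r=[]
    for pa,pb in P:
        A=np.array(pa)/s+oa-.0;B=np.array(pb)/s+ob
        X=tri([(Ca,A),(Cb,B)]); r.append(X); print(X, 'err px',(np.linalg.norm(proj(Ca,X)-A)).round(2))
    return np.array(r)
print('holder');h=T('h0',(171,123),'h1',(218,50),2.5,[((115,41),(118,18)),((187,43),(195,22)),((168,266),(168,283)),((107,264),(98,274))])
e=(h[0]+h[1]-h[2]-h[3]);print(h.mean(0),'yaw',np.arctan2(e[1],e[0]),np.linalg.norm(h[0]-h[3]),np.linalg.norm(h[0]-h[1]))
print('pad');p=T('p0',(63,81),'p1',(145,81),1.3,[((97,115),(94,114)),((290,80),(289,80)),((305,177),(298,177)),((122,208),(113,208))])
e=(p[0]+p[3]-p[1]-p[2]);print(p.mean(0),'yaw of y',np.arctan2(e[1],e[0])-np.pi/2,np.linalg.norm(p[0]-p[1]))
print('gauge top');T('p0',(63,81),'p1',(145,81),1.3,[((118,169),(124,168))])
print('tops');T('b0',(129,140),'b1',(219,105),2.5,[((219,76),(265,57)),((213,162),(250,143)),((209,240),(237,230))])
print('wells');w=T('b0',(129,140),'b1',(219,105),2.5,[((238,33),(226,40)),((233,105),(217,111)),((228,170),(207,180)),((225,238),(197,247))])
for z in (.003,): 
    for t,o,P in (('p0',(63,81),[(97,115),(290,80),(305,177),(122,208)]),('p1',(145,81),[(94,114),(289,80),(298,177),(113,208)])):
        print(np.mean([onplane(load(t)[1],np.array(q)/1.3+o,z) for q in P],0))
for t,o,P in (('h0',(171,123),[(115,41),(187,43),(168,266),(107,264)]),('h1',(218,50),[(118,18),(195,22),(168,283),(98,274)])):
    print(np.mean([onplane(load(t)[1],np.array(q)/2.5+o,.060) for q in P],0))
a=[]
for t in('b0','b1'):
    im=load(t)[0]; o=(110,190) if t=='b0' else (200,155); a.append(cv2.resize(im[o[1]:o[1]+194,o[0]:o[0]+130],None,fx=3,fy=3,interpolation=cv2.INTER_CUBIC))
cv2.imwrite('pics/v4.png',np.hstack(a))
# side/top check: gauge heights if 45 or 60
im,C=load('p0')
E
```

```text
holder
[ 0.5259 -0.3188  0.0617] err px 0.21
[ 0.5247 -0.349   0.0602] err px 0.01
[ 0.4195 -0.3405  0.052 ] err px 1.44
[ 0.4231 -0.3112  0.0555] err px 0.12
[ 0.4733 -0.3299  0.0573] yaw -0.07730179120625667 0.10332023307749005 0.030298760753026416
pad
[ 0.4999  0.1171 -0.0001] err px 0.25
[ 0.5328 -0.0691 -0.0014] err px 0.09
[ 0.4356 -0.0864  0.001 ] err px 0.09
[0.4021 0.1005 0.0014] err px 0.12
[0.4676 0.0155 0.0002] yaw of y 0.17590977916960804 0.1890275245407738
gauge top
[0.4609 0.0867 0.0463] err px 0.24
tops
[0.5007 0.3352 0.1304] err px 0.19
[0.4679 0.3389 0.132 ] err px 0.98
[0.4332 0.3419 0.1293] err px 0.45
wells
[0.5008 0.3354 0.0393] err px 0.9
[0.467  0.3387 0.0445] err px 0.08
[0.4332 0.3422 0.0442] err px 0.15
[0.3973 0.3454 0.0439] err px 0.84
[0.4683 0.0153 0.003 ]
[0.4683 0.016  0.003 ]
[ 0.4748 -0.3298  0.06  ]
[ 0.4738 -0.3299  0.06  ]
```

View pics/v4.png

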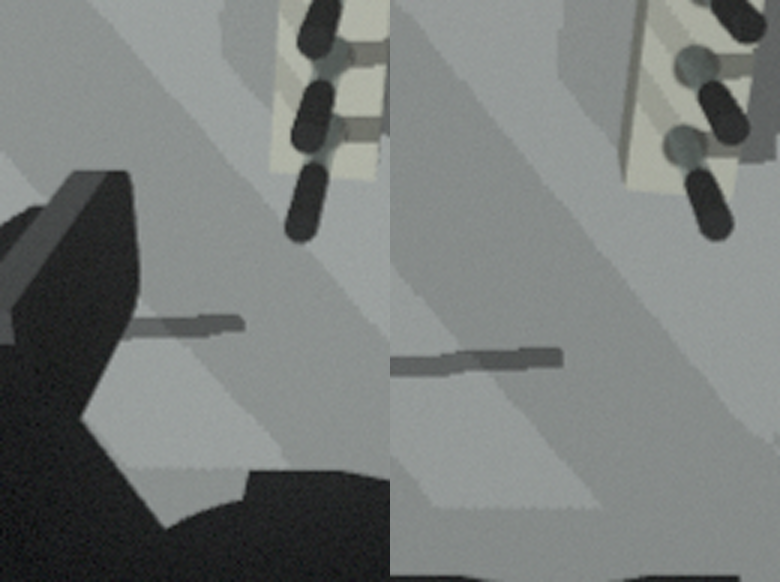

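The gauge top measures 46 mm above the bench, so it is the 45 mm gauge and the stack needs three plates. The probes stand upright, with tops at about 130 mm. I'll pick the first plate now.

```bash
cat > act.py <<'E'
from det import *
PAD=np.array([.468,.0155]); PSI=np.pi/2+.176
def fz(): return np.mean([arm.read_wrist_force()[2] for _ in range(3)])
def look(xy,tag,hw=.07):
    """hover, detect plate near xy; returns x,y,yaw (shadow end trimmed) or None"""
    arm.movep([xy[0]+.05,xy[1],.25],down(0)); im,C=snap('wrist',tag)
    p=plates(im,C,box=(xy[0]-hw,xy[0]+hw,xy[1]-hw,xy[1]+hw),lo=100,hi=124)
    p=[q for q in p if 42<q[3]<52 and 66<q[4]<82]
    print(tag,np.round(p,4))
    if not p: return None
    q=min(p,key=lambda q:np.hypot(q[0]-xy[0],q[1]-xy[1])); d=max(0,(q[4]-70)/2e3)
    return q[0]+d*np.cos(q[2]),q[1]+d*np.sin(q[2]),q[2]   # yaw in 0..pi: +y end
def guarded(x,y,z,zmin,rv=None,thr=3.,step=.001):
    f0=fz()
    while z>zmin:
        z-=step; arm.move_l([x,y,z],v=.02)
        f=fz()-f0
        if f>thr: break
    print('contact z',round(z,4),'dF',round(f,2)); return z
def pick_plate(x,y,a,z=.001):
    arm.move_gripper(.76); arm.movep([x,y,.12],down(a)); arm.move_l([x,y,z],v=.12)
    print('F at bottom',round(fz(),2)); arm.move_gripper(0.)
    print('opening',round(arm.read_opening(),3),'grip',round(arm.read_grip_force(),1),arm.read_ee_pos().round(4) if hasattr(arm.read_ee_pos(),'round') else '')
    arm.move_l([x,y,.14],v=.15)
def place(x,y,psi,z,rel=.68,zup=.16):
    arm.movep([x,y,.14],down(psi)); arm.move_l([x,y,z+.005],v=.1)
    zc=guarded(x,y,z+.005,z-.003); arm.move_gripper(rel); arm.dwell(.2)
    arm.move_l([x,y,zup],v=.12); print('t',arm.read_time(),'op',arm.read_opening())
E
python3 - <<'E'
from act import *
q=look((.4805,.1845),'l1'); print(q)
if q:
    pick_plate(*q); print('held',arm.read_opening(),arm.read_grip_force())
    place(*PAD,PSI,.001+.003)
    arm.movep([PAD[0]+.05,PAD[1],.25],down(0)); im,C=snap('wrist','s1'); cv2.imwrite('pics/s1b.png',ortho(im,C,.018,.38,.56,-.11,.15,3000))
E
```

```text
l1 [[4.807000e-01 1.832000e-01 1.486900e+00 4.395230e+01 7.610980e+01
  3.170875e+03]]
(np.float64(0.48091336655367495), np.float64(0.18622014277249063), np.float64(1.4868817329406738))
F at bottom -0.11
opening 0.518 grip 62.0 [0.4822 0.1867 0.0024]
held 0.51723069891026 61.254451274871826
contact z 0.005 dF 5.22
t 21.2333 op 0.6822635033428697
```

View pics/s1b.png

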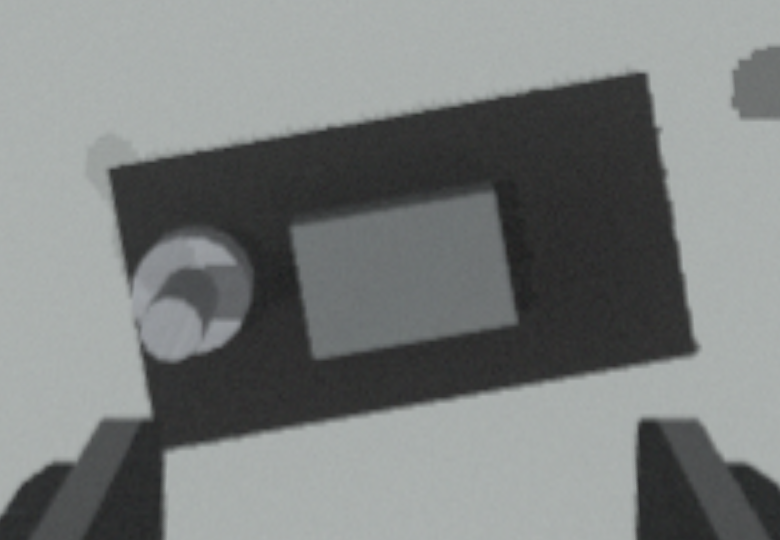

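The picture shows plate 1 squarely in the middle of the pad: plate centre (404,274), pad centre about (402,260). Part of that offset is parallax. Continuing with the next two plates.

```bash
python3 - <<'E'
from act import *
for k,(xy,t) in enumerate([((.471,-.192),'l2'),((.65,-.118),'l3')]):
    q=look(xy,t); print(q)
    if not q: break
    pick_plate(*q)
    if arm.read_opening()<.45: print('missed'); break
    place(*PAD,PSI,.004+.015*(k+1))
arm.movep([PAD[0]+.05,PAD[1],.30],down(0)); im,C=snap('wrist','s3')
q=(.655,.131); arm.movep([q[0]+.05,q[1],.27],down(0)); im2,C2=snap('wrist','d0')
cv2.imwrite('pics/s3b.png',np.hstack([ortho(im,C,.048,.38,.56,-.09,.15,1660),ortho(im2,C2,.018,.58,.73,.03,.23,1992)]))
E
```

```text
l2 [[ 4.710000e-01 -1.944000e-01  1.338800e+00  4.424300e+01  7.491080e+01
   3.133125e+03]]
(np.float64(0.4715631200726638), np.float64(-0.19204114557095003), np.float64(1.338828206062317))
F at bottom 0.2
opening 0.521 grip 62.0 [ 0.4728 -0.1926  0.0023]
contact z 0.02 dF 4.85
t 32.6833 op 0.6803661212148631
l3 [[ 6.480000e-01 -1.153000e-01  1.702400e+00  4.400590e+01  6.932920e+01
   2.935375e+03]]
(np.float64(0.6480375671386719), np.float64(-0.11525605010986327), np.float64(1.7023845911026))
F at bottom 0.24
opening 0.52 grip 62.1 [ 0.6494 -0.1156  0.0027]
contact z 0.035 dF 6.74
t 43.1417 op 0.6818339985763696
```

View pics/s3b.png

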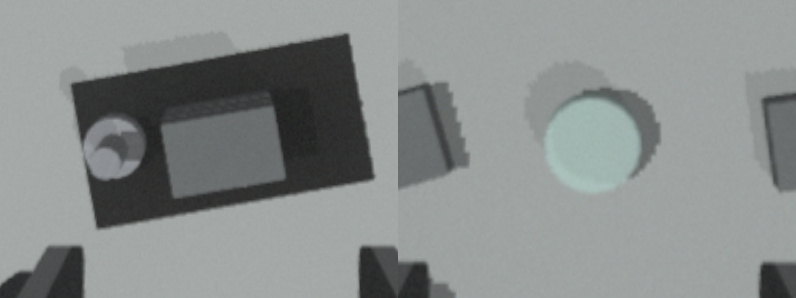

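The stack is square at (0.469, 0.016) with the gauge beside it, and the dish is at (0.657, 0.132). Laying the dish next.

```bash
python3 - <<'E'
from act import *
pick_plate(.6572,.1321,PSI,z=.003)
if arm.read_opening()>.5:
    place(*PAD,PSI,.003+.048,rel=.75,zup=.2)
    arm.movep([PAD[0]+.05,PAD[1],.33],down(0)); im,C=snap('wrist','s4')
    im2,C2=snap('side','s4s')
    cv2.imwrite('pics/s4b.png',np.hstack([ortho(im,C,.066,.38,.56,-.09,.15,1660),cv2.resize(im2[150:270,220:350],(323,298),interpolation=cv2.INTER_CUBIC)]))
E
```

```text
F at bottom -0.09
opening 0.556 grip 62.3 [0.6588 0.1324 0.005 ]
contact z 0.052 dF 6.57
t 54.7167 op 0.7521504554084695
```

View pics/s4b.png

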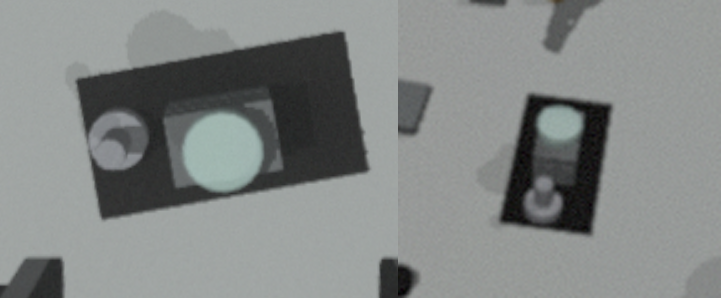

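The dish lies in the middle of the stack, centre (223,151) in the crop. The gauge is still standing. Probes next.

```bash
cat >> act.py <<'E'
HC=np.array([.4743,-.3299]);HY=-.0755
PR=[(.5007,.3353),(.4673,.3387),(.4332,.342),(.3985,.3455)]
def cell(i): d=[.0375,.0125,-.0125,-.0375][i]; return HC+d*np.array([np.cos(HY),np.sin(HY)])
def probe(i,j,photo=False):
    x,y=PR[i]; arm.move_gripper(.5); arm.movep([x,y,.24],down(np.pi-.1)); arm.move_l([x,y,.096],v=.15)
    arm.move_gripper(0.); o=arm.read_opening(); print('probe',i,'open',round(o,3))
    if o<.08: return False
    arm.move_l([x,y,.25],v=.2); cx,cy=cell(j); arm.movep([cx,cy,.25],down(np.pi+HY))
    arm.move_l([cx,cy,.155],v=.15)
    if photo: snap('side','pr_s'); snap('wrist','pr_w'); snap('top','pr_t')
    z=guarded(cx,cy,.152,.100,step=.004,thr=4)
    if z>.105: print('blocked'); return False
    z=guarded(cx,cy,z,.086); arm.move_gripper(.3); arm.dwell(.2); arm.move_l([cx,cy,.25],v=.15); print('t',arm.read_time()); return True
E
python3 - <<'E'
from act import *
print(probe(0,0,True)); 
im,C=snap('side','pr_s2')
a=load('pr_w')[0]
x,y=[int(v) for v in proj(C,[.474,-.33,.08])]; f=lambda m:cv2.resize(m[y-60:y+60,x-50:x+50],(300,360),interpolation=cv2.INTER_CUBIC)
cv2.imwrite('pics/v5.png',np.hstack([f(load('pr_s')[0]),f(im),cv2.resize(a,(200,360))]))
E
```

```text
probe 0 open 0.118
contact z 0.1 dF -0.48
contact z 0.091 dF 6.6
t 73.2
True
```

View pics/v5.png

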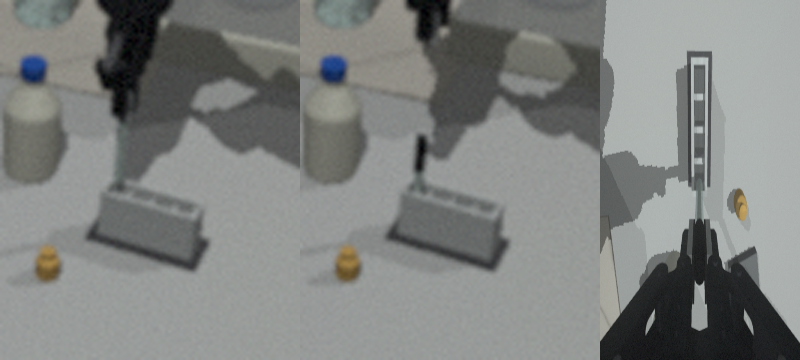

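The first probe stands upright in the far cell, at about (420,160) in the picture. Doing the rest.

```bash
python3 - <<'E'
from act import *
for i in (1,2,3):
    if not probe(i,i): break
arm.move_gripper(.5); arm.movep([.40,-.30,.28],down(0)); snap('wrist','f_w')
arm.movep([.45,.10,.40],down(0)); 
arm.movep([.55,.02,.40],down(0)); im2,C2=snap('wrist','f_p'); im,C=snap('side','f_s')
x,y=[int(v) for v in proj(C,[.474,-.33,.08])]; 
cv2.imwrite('pics/v6.png',np.hstack([cv2.resize(im[y-60:y+60,x-50:x+50],(300,360),interpolation=cv2.INTER_CUBIC),cv2.resize(im2,(480,360))]))
print(arm.read_time())
E
```

```text
probe 1 open 0.118
contact z 0.1 dF 0.32
contact z 0.091 dF 6.17
t 90.1917
probe 2 open 0.117
contact z 0.1 dF -1.46
contact z 0.091 dF 6.61
t 107.15
probe 3 open 0.119
contact z 0.1 dF -0.72
contact z 0.091 dF 7.45
t 124.1167
129.2833
```

View pics/v6.png

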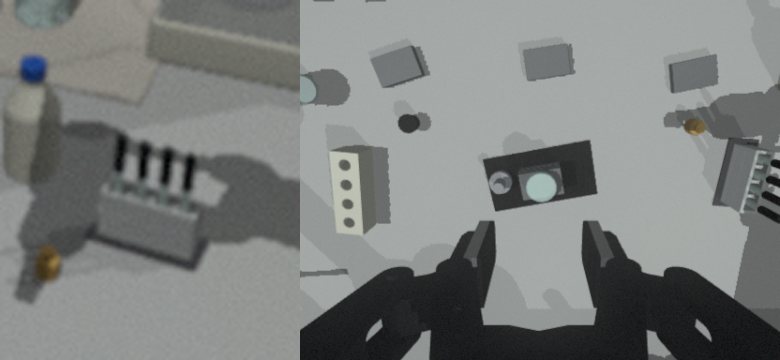

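All four probes stand in the holder (grips at x 120–190, y 155 in the left crop). The dish is on the stack at (541,186), and the three spare plates lie flat. Handing in.

```bash
python3 - <<'E'
from act import *
print(arm.finish_job(),arm.read_time())
E
```

```text
the job is handed in; nothing more can be done
the job is handed in; nothing more can be done
```

I handed the job in after about 130 s of the 210 s allowed: three plates are stacked level with the 45 mm gauge, the dish lies centred on top, and all four probes stand in the holder; the last pictures showed everything in place, but no verdict came back.

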